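# Restock the tealight box

## Task

Slide the tinted cover of the tealight box fully open, put every burnt-out tealight from the box and the tray into the glass bowl, and count fresh ones from the tray into the box until it holds exactly four, lying flat. Leave the spare fresh tealights lying flat on the steel tray (put back any that gets off it), then slide the cover fully shut. Do not disturb the tongs, the cork round or the toggle switch.

Things in the scene. Friction and masses are not known exactly. Their poses are not given: they have to be found in the camera images.
- box: Wooden tealight box, fixed. Origin on the shelf under the centre of its open-topped compartment; x is the way the cover slides open (roughly away from the robot), y along the compartment. Outside: x -60 to +180, y -114 to +114 mm. Walls 5 mm thick, tops 26 mm above the shelf (side rails 31). Behind the compartment, x +55 to +180 mm, a solid deck 26 mm high where the cover parks.
- box_in (a point): Centre of the compartment's floor, 4 mm above the shelf. The compartment measures 110 mm along the box's x by 210 mm along its y; four tealights fit in a row along y at 50 mm spacing.
- cover (a joint): Slide of the smoke-tinted see-through flat cover (120 x 218 x 4 mm, top face 31 mm above the shelf), in metres: 0 = fully shut over the compartment, 0.12 = fully open, against its stop over the deck. About 1 N of friction; it stays where it is left. It may start anywhere from shut to a third open.
- cover_grip (a point): Centre of the upright black grip bar on the cover, near its edge on the robot's side: 12 mm thick along the box's x, 60 mm long along the box's y, 18 mm tall, top 49 mm above the shelf. With the cover shut it lies 50 mm to the -x side of the box's origin; it moves along the box's +x with the cover.
- tray: Stainless steel tray, fixed, 160 mm along its x by 230 mm along its y; origin on the shelf under its centre; floor 4 mm above the shelf, rim 3 mm thick with its top 10 mm above the shelf. It stands either left or right of the box, the bowl on the other side.
- bowl: Round glass bowl, fixed, 180 mm across its rim and 55 mm high, wall 5 mm, narrower at the foot; origin on the shelf under its centre.
- bowl_in (a point): Centre of the bowl's inner floor.
- tongs: Black silicone tongs lying on the shelf, about 240 mm long and 80 mm wide, 12 mm high; origin on the shelf near the middle, x along them. Not to be disturbed.
- cork: Cork round lying on the shelf, 120 mm across, 12 mm thick; origin at the centre of its underside. Not to be disturbed.
- switch_block: Small wooden block, 90 x 75 x 25 mm, fixed, carrying a mini toggle switch; origin under its centre. Not to be disturbed.
- toggle (a joint): Lever of the mini toggle switch on the wooden block, 0 (off) as it starts, up to 0.8 rad. Leave it off.
- fresh1: Fresh tealight: aluminium cup full of white wax with a short wick on top, 38 mm across and 16 mm high; origin at its centre (8 mm above its underside), its z axis points out of the top. Six fresh ones are always there, one of them perhaps already in the box, the rest on the tray. 13 to 22 g.
- fresh2: Fresh tealight: aluminium cup full of white wax with a short wick on top, 38 mm across and 16 mm high; origin at its centre (8 mm above its underside), its z axis points out of the top. Six fresh ones are always there, one of them perhaps already in the box, the rest on the tray. 13 to 22 g.
- fresh3: Fresh tealight: aluminium cup full of white wax with a short wick on top, 38 mm across and 16 mm high; origin at its centre (8 mm above its underside), its z axis points out of the top. Six fresh ones are always there, one of them perhaps already in the box, the rest on the tray. 13 to 22 g.
- fresh4: Fresh tealight: aluminium cup full of white wax with a short wick on top, 38 mm across and 16 mm high; origin at its centre (8 mm above its underside), its z axis points out of the top. Six fresh ones are always there, one of them perhaps already in the box, the rest on the tray. 13 to 22 g.
- fresh5: Fresh tealight: aluminium cup full of white wax with a short wick on top, 38 mm across and 16 mm high; origin at its centre (8 mm above its underside), its z axis points out of the top. Six fresh ones are always there, one of them perhaps already in the box, the rest on the tray. 13 to 22 g.
- fresh6: Fresh tealight: aluminium cup full of white wax with a short wick on top, 38 mm across and 16 mm high; origin at its centre (8 mm above its underside), its z axis points out of the top. Six fresh ones are always there, one of them perhaps already in the box, the rest on the tray. 13 to 22 g.
- spent1: Burnt-out tealight: aluminium cup, black inside, seen as a dark top, 38 mm across and 16 mm high; origin at its centre (8 mm above its underside), its z axis points out of the top. Two to four of the four are there (absent ones read None), in the box or on the tray. 12 g.
- spent2: Burnt-out tealight: aluminium cup, black inside, seen as a dark top, 38 mm across and 16 mm high; origin at its centre (8 mm above its underside), its z axis points out of the top. Two to four of the four are there (absent ones read None), in the box or on the tray. 12 g.
- spent3: Burnt-out tealight: aluminium cup, black inside, seen as a dark top, 38 mm across and 16 mm high; origin at its centre (8 mm above its underside), its z axis points out of the top. Two to four of the four are there (absent ones read None), in the box or on the tray. 12 g.
- spent4: Burnt-out tealight: aluminium cup, black inside, seen as a dark top, 38 mm across and 16 mm high; origin at its centre (8 mm above its underside), its z axis points out of the top. Two to four of the four are there (absent ones read None), in the box or on the tray. 12 g.
Mind the look-alikes: they are no part of the job. Leave any orange or pink look-alike of the fresh2 alone.

How it is judged:
By the outcome, as a careful person would: the job done as asked, in the order asked, and still so for the second after the job is handed in, with the robot touching nothing.
Of spent1, spent2, spent3, spent4 only 2 to 4 are there at a start; the rules pass over those that are not, and their reading is None.
At some moment in a run one of fresh2, fresh3, fresh4, fresh5, fresh6 may be knocked a few centimetres aside while the robot is not near it.
Once in a run the grip may slacken for a moment while it holds something.
It also fails if it takes over 208 s, if anything falls off the work surface, if the arm or the gripper's body presses on something with over 40 N, if the wrist force passes 120 N, or if a joint passes its speed limit or range.

## Robot

A 6-joint arm with a two-finger parallel gripper is mounted at the origin on the work surface. World frame = base frame: x ahead of the robot, y to its left, z up, the work surface at z = 0. Lengths are in mm, angles in rad, forces in N, time in s.
With the tool pointing down it reaches from about 350 to 775 mm from the base axis. Payload 7.3 kg.
Tool frame: the origin (TCP) lies on the centre line of the jaws, within the pads' length; the fingertips stand 14 mm ahead of it and the grasp point (between the pads) lies 5 mm behind it; z points along the fingers, y is the line along which they close (so a half turn about z gives the same grasp; the last joint's range is limited). The gripper opens to 92 mm and grips with 3 to 60 N. Pads are 19 mm wide; open, the fingers measure 130 mm over their backs; the gripper's body (75 mm by 190 mm) begins 47 mm behind the grasp point.
Start: joints at [1.193, 0.342, 1.524, -0, 1.275, -0.146], TCP at [120.591, 510.981, 240.741] pointing down, gripper open.
Joint ranges: [-2.53, 2.53], [-0.77, 2.02], [0.04, 2.7], [-1, 4.14], [0.28, 2.66], [-3.11, 3.11]. Speed limits (rad/s): [2.57, 2.57, 3.14, 3.14, 3.14, 3.14].

## Interface

Orientations are given as [roll, pitch, yaw] about the fixed x, y, z axes, in that order (R = Rz(yaw) Ry(pitch) Rx(roll)).
In Python, from plant import get_obs, capture, bot, spot_in, trace, pinpoint gives the robot as it stands.
- The arm moves only by the tool play_rows, never from a script. Its argument "rows" is a list of rows, each a list of 2 entries, a list of its own where there are three numbers: the shift along the world's x, y, z in units of 3 cm (1.0 is 3 cm), then the turn, a rotation vector about the world's x, y, z in units of 8 degrees (1.0 is 8 degrees). A call has 1 to 12 rows; each row shifts and turns the commanded pose from where the row before left it; what a row does not reach is not made up. A row lasts 1/8 s, in which the tool goes at most 62.5 mm and 10.7 degrees, less where a joint would pass 70% of its speed; a pose out of reach is approached as far as the arm can. A call with a number of a shift or a turn outside -1 to 1 is refused whole. A call with a gripper value outside its range is refused whole. "hand" is the opening, from -1 (shut) to 1 (fully open), set as the call begins (left out, the last holds). The fingers move at their own pace and stop on an object; the grip force is fixed at half the most. Time passes only in rows, so rows that do not move let the fingers close. It gives the time, the measured TCP pose, the force, the opening and the grip force at its end, in the units of the state.
- get_obs(): the state, without advancing time (a new reading comes with each control period).
- capture(name): name is "side" or "top" or "wrist"; returns a dict with "frame" (400x640x3 uint8, red, green, blue), "fov_y" (degrees; the focal length in pixels is half the picture's height over the tangent of half this angle, whatever the lens; pixels are square), "cx", "cy" (the principal point, pixels), "rvec" (rotation vector, rad) and "tvec" (3), from world to camera coordinates, as OpenCV has them; the wrist camera has in their place "hand_eye" (4x4, takes a point from camera to tool coordinates, whose origin is the TCP and whose axes are the flange's). Camera axes: x right, y down, z forward; pixel columns grow to the right and rows downward; lengths in mm; the calibration is good to about 2 mm. A picture is of the moment at which its call begins: read the wrist's pose just before it. There is no depth.
- bot.close_job(): hands the job in; it is judged then, once.
Trained networks look in the newest picture that a camera, given by its name, has taken for a name from the list of things; names that differ only in an ending like _2 or _b are one class to them, and where a whole thing is asked for, a point or a joint stands for the part that bears it (a point fixed in the world has none). Each returns a list of dicts, best first, with "p" (0 to 1); they miss things now and then, are a little off and sometimes report something else, mostly with a low value. They report only what shows in the picture. A call takes as long as a camera call. They do not tell look-alikes from the thing itself.
- spot_in(query, camera): "at" ([row, column] in pixels, amid what is visible of it).
- trace(query, camera): "mask" (400x640 bool, what is visible of it) and "at" ([row, column] in pixels, amid what is visible of it).
- pinpoint(query, camera): "at" ([row, column] in pixels: a listed point, or the origin of a listed thing).
The state is a dict: "time": time; "joint_positions": joint angles; "dq": joint speeds; "tau": joint torques, N m; "tool_pos": TCP position; "tcp_rot": TCP orientation; "contact_force": force on the tool from outside, world axes, zero at the start; "moment": the same for the moment, N m; "grip_width": finger opening in mm; "finger_force": force on a finger pad.
Only numpy, scipy, OpenCV 4.12 (cv2) and the standard library are available. Lean on these libraries where they do the work, as an engineer would, in place of code of your own. Each camera call takes 0.05 s, during which the arm holds its last target. There are 200 camera calls.

## Working session

There is one attempt and no reset: what is moved stays moved. The work goes in short steps, Python scripts to look and compute and a tool call to move; the robot and the scene stay as the last step left them, time stands still between calls to the robot, and variables do not carry over. Pictures are saved under pics/ and viewed, at most 14 in all, crops included, and the job is handed in when it is done.

Besides the shell and the picture viewer there is one more tool, called after "Request:" in YAML: its name, and indented under it one key for each argument. play_rows: Moves the arm, as the interface text tells. Shifts and turns lie within -1 to 1; 1 stands for 3 cm of shift or 8 degrees of turn. Its arguments: {"type":"object","properties":{"rows":{"type":"array"},"hand":{"type":"number"}},"required":["rows"]}

```bash
mkdir -p pics; ls; cat > h.py <<'E'
import numpy as np, cv2
from plant import get_obs, capture, bot, spot_in, trace, pinpoint
from scipy.spatial.transform import Rotation as R
def cam(c, o=None):
    h,w=c["frame"].shape[:2]; f=h/2/np.tan(np.radians(c["fov_y"])/2)
    if "rvec" in c:
        Rm=cv2.Rodrigues(np.array(c["rvec"],float))[0]; t=np.array(c["tvec"],float)
        return f,c["cx"],c["cy"],Rm.T,-Rm.T@t
    T=np.array(c["hand_eye"]); Rt=R.from_euler('xyz',o["tcp_rot"]).as_matrix()
    return f,c["cx"],c["cy"],Rt@T[:3,:3],Rt@T[:3,3]+np.array(o["tool_pos"])
def px(c,at,z,o=None):
    f,cx,cy,Rw,p=cam(c,o); d=Rw@np.array([(at[1]-cx)/f,(at[0]-cy)/f,1]); return p+d*(z-p[2])/d[2]
def proj(c,P,o=None):
    f,cx,cy,Rw,p=cam(c,o); q=Rw.T@(np.array(P)-p); return [cy+f*q[1]/q[2],cx+f*q[0]/q[2]]
def save(c,n): cv2.imwrite(f"pics/{n}.png",c["frame"][:,:,::-1])
E
python3 - <<'E'
from h import *
o=get_obs();print(o)
c=capture("top");save(c,"top0")
Z=dict(box=0,box_in=4,cover_grip=40,tray=0,bowl=0,tongs=0,cork=0,switch_block=0,fresh1=12,spent1=12)
print(cam(c)[4])
for n,z in Z.items():
    for d in pinpoint(n,"top"):
        if d["p"]>.15: print(n,round(d["p"],2),np.round(d["at"]),np.round(px(c,d["at"],z)))
s=capture("side");save(s,"side0")
E
```

```text
pics
{'time': 0.0, 'joint_positions': array([ 1.19300341e+00,  3.42743631e-01,  1.52498358e+00, -3.06468406e-05,
        1.27541784e+00, -1.45957656e-01]), 'dq': array([ 0.00049865,  0.0007613 ,  0.00132237, -0.00176942, -0.00014499,
        0.00076862]), 'tau': array([-2.93070188e-04, -4.31248283e+01, -2.44217795e+01,  7.16986391e-02,
        5.60808205e-02, -1.54386389e-04]), 'tool_pos': array([120.4508017 , 510.60767759, 240.04577273]), 'tcp_rot': array([-3.14005250e+00, -1.96786463e-04,  2.90976618e+00]), 'contact_force': array([ 0.87377342, -0.59522913, -0.12395032]), 'moment': array([-0.02370322, -0.03082732, -0.00687766]), 'finger_force': 0.0, 'grip_width': 91.74312675544233}
[ 177.97995388  -52.85188042 1731.67449056]
box 0.55 [206. 311.] [523.  -9.   0.]
box_in 0.7 [202. 309.] [537.  -1.   4.]
box_in 0.61 [218. 220.] [477. 309.   4.]
cover_grip 0.59 [206. 308.] [517.   1.  40.]
cover_grip 0.58 [210. 310.] [502.  -8.  40.]
tray 0.55 [222. 392.] [ 471. -294.    0.]
bowl 0.69 [216. 223.] [484. 298.   0.]
bowl 0.36 [231. 409.] [ 439. -354.    0.]
tongs 0.57 [138. 263.] [777. 169.   0.]
cork 0.8 [266. 397.] [ 316. -310.    0.]
switch_block 0.64 [141. 371.] [ 768. -224.    0.]
fresh1 0.68 [232. 394.] [ 435. -299.   12.]
fresh1 0.66 [255. 450.] [ 358. -490.   12.]
fresh1 0.57 [209. 391.] [ 514. -290.   12.]
fresh1 0.57 [268. 438.] [ 313. -447.   12.]
fresh1 0.53 [229. 411.] [ 446. -359.   12.]
fresh1 0.53 [218. 221.] [474. 305.  12.]
fresh1 0.51 [224. 444.] [ 464. -474.   12.]
fresh1 0.43 [206. 369.] [ 524. -214.   12.]
spent1 0.69 [207. 308.] [517.  -1.  12.]
spent1 0.6 [141. 367.] [ 765. -207.   12.]
```

```bash
python3 - <<'E'
import cv2
a=cv2.imread("pics/top0.png")[110:290,170:470]
cv2.imwrite("pics/t0c.png",cv2.resize(a,(800,480),interpolation=cv2.INTER_CUBIC))
E
```

```text
(no output)
```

View pics/t0c.png

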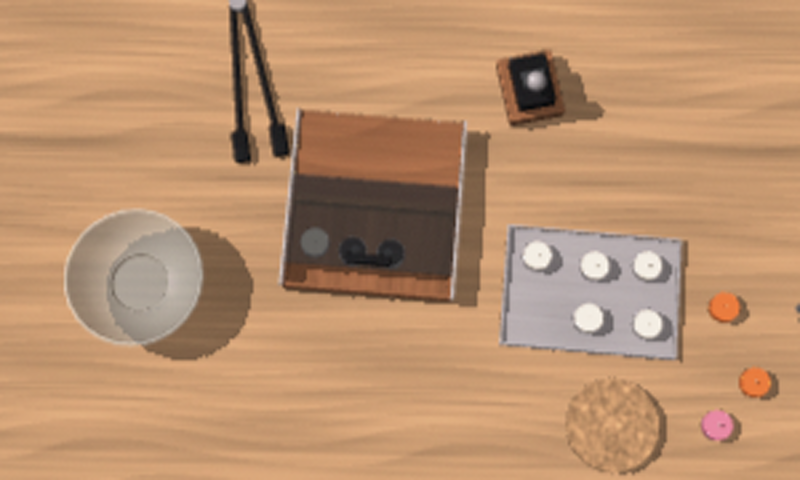

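View pics/side0.png

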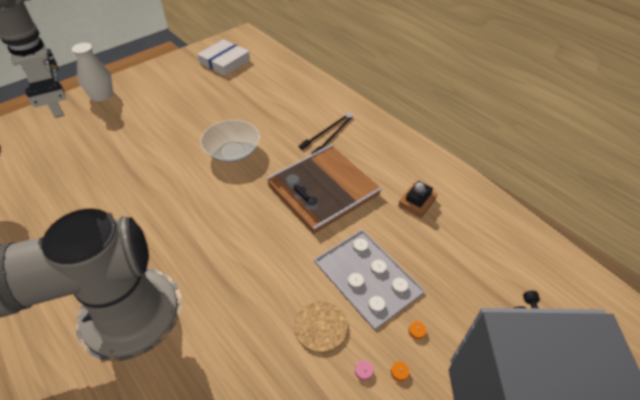

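Top view: box in the centre, with its cover about a third open. Under the cover are one fresh tealight on the left at crop (315,241) and two spent ones at (353,252) and (390,253). The tray on the right holds five fresh, the bowl is on the left, and the orange and pink look-alikes are at the far right. The side view agrees. Next I move over the box and turn the jaws along its x.

Request:
play_rows:
  rows:
    - [[1, 0, 0.3], [0, 0, -0.8]]
    - [[1, -0.5, 0.3], [0, 0, -0.8]]
    - [[1, -0.7, 0.3], [0, 0, -0.8]]
    - [[1, -1, 0.3], [0, 0, -0.8]]
    - [[1, -1, 0.3], [0, 0, -0.8]]
    - [[1, -1, 0.3], [0, 0, -0.8]]
    - [[1, -1, 0.3], [0, 0, -0.8]]
    - [[1, -1, 0.3], [0, 0, -0.8]]
    - [[1, -1, 0], [0, 0, -0.8]]
    - [[0.5, -1, 0], [0, 0, -0.8]]
    - [[0, -1, 0], [0, 0, -0.8]]
    - [[0, -1, 0], [0, 0, -0.8]]
  hand: 0.2

```text
time: 2.1
tool_pos: [405.7, 203.9, 312.7]
tcp_rot: [3.142, 0.0, 1.565]
contact_force: [0.6, -0.4, -0.4]
grip_width: 55.1
finger_force: 0.0
```

Request:
play_rows:
  rows:
    - [[0, -1, 0], [0, 0, -0.3]]
    - [[0, -1, 0], [0, 0, -0.3]]
    - [[0, -1, 0], [0, 0, 0]]
    - [[0, -1, 0], [0, 0, 0]]
    - [[0, -1, 0], [0, 0, 0]]
    - [[0, -1, 0], [0, 0, 0]]
    - [[0, 0, 0], [0, 0, 0]]
    - [[0, 0, 0], [0, 0, 0]]

```text
time: 3.1
tool_pos: [405.6, 25.4, 312.8]
tcp_rot: [3.141, -0.0, 1.485]
contact_force: [-0.9, 1.1, -0.7]
grip_width: 54.9
finger_force: 0.0
```

```bash
cat > w.py <<'E'
from h import *
import sys
def look(name,qs):
    o=get_obs(); c=capture("wrist"); save(c,name)
    print(round(o["time"],1),np.round(o["tool_pos"]),np.round(o["tcp_rot"],3),"camera at",np.round(cam(c,o)[4]),np.round(o["joint_positions"],2))
    Z=dict(box=0,box_in=4,cover_grip=49,tray=0,bowl=0,fresh1=12,spent1=12)
    for n in qs:
        for d in pinpoint(n,"wrist"):
            if d["p"]>.2: print(n,round(d["p"],2),np.round(d["at"]),np.round(px(c,d["at"],Z[n],o),1))
    return o,c
if __name__=="__main__": look(sys.argv[1],sys.argv[2:])
E
python3 w.py w1 box box_in cover_grip fresh1 spent1
```

```text
3.1 [406.  25. 313.] [ 3.141 -0.     1.485] camera at [411.  96. 457.] [-0.13  0.07  1.68  0.    1.4  -0.04]
box 0.58 [181. 400.] [525.6  -8.8   0. ]
box_in 0.72 [178. 407.] [534.   -4.3   4. ]
cover_grip 0.79 [183. 398.] [5.101e+02 3.000e-01 4.900e+01]
```

View pics/w1.png

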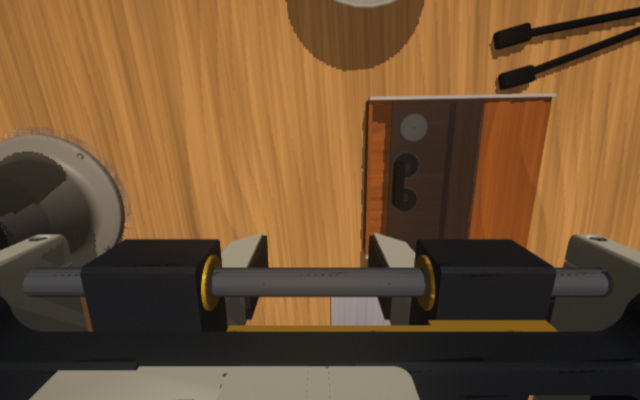

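The box sits at right of centre in the wrist view: grip bar at (183,398), fresh at (127,414), spents at (163,405) and (198,405). The gripper hides the lower half, so I shift over.

Request:
play_rows:
  rows:
    - [[1, -1, 0], [0, 0, 0]]
    - [[1, -1, 0], [0, 0, 0]]
    - [[1, -1, 0], [0, 0, 0]]
    - [[1, -1, 0], [0, 0, 0]]
    - [[0, -0.5, 0], [0, 0, 0]]
    - [[0, 0, 0], [0, 0, 0]]
    - [[0, 0, 0], [0, 0, 0]]

```text
time: 4.28
tool_pos: [525.0, -109.1, 313.0]
tcp_rot: [3.141, -0.0, 1.486]
contact_force: [-0.1, 0.6, -0.3]
grip_width: 54.9
finger_force: 0.0
```

```bash
python3 w.py w2 box box_in cover_grip fresh1 spent1
```

```text
4.3 [ 525. -109.  313.] [ 3.141 -0.     1.486] camera at [531. -38. 457.] [-0.35  0.32  1.36  0.    1.46 -0.26]
box 0.93 [ 92. 314.] [527.7  -6.4   0. ]
box_in 0.77 [ 90. 315.] [530.   -5.2   4. ]
cover_grip 0.71 [ 88. 303.] [514.8  -4.   49. ]
fresh1 0.68 [ 87. 300.] [ 5.094e+02 -1.000e-01  1.200e+01]
fresh1 0.65 [242. 324.] [ 524.9 -225.5   12. ]
fresh1 0.59 [328. 277.] [ 433.6 -372.4   12. ]
fresh1 0.49 [319. 326.] [ 516.8 -361.4   12. ]
fresh1 0.44 [286. 322.] [ 514.5 -300.9   12. ]
```

View pics/w2.png

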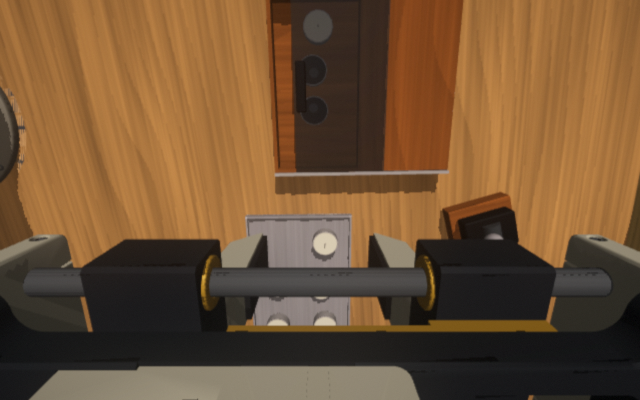

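```bash
cat > p.py <<'E'
from h import *
E
python3 - <<'E'
from h import *
o=get_obs(); c=capture("wrist")
for at,z in [((175,274),31),((172,447),31),((87,300),49),((60,301),49),((112,301),49),((25,318),20),((69,313),20),((109,313),20),((243,325),20),((100,293),31),((170,295),31),((150,386),31),((100,387),31)]:
    print(at,z,np.round(px(c,at,z,o),1))
E
```

```text
(175, 274) 31 [ 464.1 -112.9   31. ]
(172, 447) 31 [ 701.8 -128.8   31. ]
(87, 300) 49 [512.1  -3.7  49. ]
(60, 301) 49 [516.3  26.6  49. ]
(112, 301) 49 [510.4 -33.2  49. ]
(25, 318) 20 [540.5  69.6  20. ]
(69, 313) 20 [529.7  19.2  20. ]
(109, 313) 20 [525.3 -30.3  20. ]
(243, 325) 20 [ 526.2 -224.2   20. ]
(100, 293) 31 [500.6 -17.2  31. ]
(170, 295) 31 [ 493.7 -108.4   31. ]
(150, 386) 31 [619.  -91.7  31. ]
(100, 387) 31 [622.  -27.5  31. ]
```

Box origin is about (531,-3), yaw about -4.5°; the grip bar is at (513,-4), so the cover is about 31 mm open. I descend on the bar and grip it.

Request:
play_rows:
  rows:
    - [[-0.2, 1, -0.5], [0, 0, 0]]
    - [[-0.2, 1, -1], [0, 0, 0]]
    - [[0, 1, -1], [0, 0, 0]]
    - [[0, 0.5, -1], [0, 0, 0]]
    - [[0, 0, -1], [0, 0, 0]]
    - [[0, 0, -1], [0, 0, 0]]
    - [[0, 0, -1], [0, 0, 0]]
    - [[0, 0, -1], [0, 0, 0]]
    - [[0, 0, -0.7], [0, 0, 0]]
    - [[0, 0, -0.5], [0, 0, 0]]
    - [[0, 0, 0], [0, 0, 0]]

```text
time: 6.0
tool_pos: [513.1, -4.9, 51.0]
tcp_rot: [-3.14, -0.0, 1.486]
contact_force: [0.9, 0.2, -0.1]
grip_width: 54.8
finger_force: 0.0
```

Request:
play_rows:
  rows:
    - [[0, 0, 0], [0, 0, 0]]
    - [[0, 0, 0], [0, 0, 0]]
    - [[0, 0, 0], [0, 0, 0]]
    - [[0, 0, 0], [0, 0, 0]]
    - [[0, 0, 0], [0, 0, 0]]
  hand: -1

```text
time: 6.62
tool_pos: [513.6, -5.0, 51.9]
tcp_rot: [3.141, 0.0, 1.486]
contact_force: [-1.6, 0.8, 2.6]
grip_width: 11.8
finger_force: 30.0
```

Request:
play_rows:
  rows:
    - [[0.3, -0.02, 0], [0, 0, 0]]
    - [[0.5, -0.04, 0], [0, 0, 0]]
    - [[0.5, -0.04, 0], [0, 0, 0]]
    - [[0.5, -0.04, 0], [0, 0, 0]]
    - [[0.5, -0.04, 0], [0, 0, 0]]
    - [[0.3, -0.02, 0], [0, 0, 0]]
    - [[0, 0, 0], [0, 0, 0]]

```text
time: 7.5
tool_pos: [592.7, -10.5, 51.9]
tcp_rot: [3.14, -0.001, 1.486]
contact_force: [2.1, 4.8, 3.1]
grip_width: 11.5
finger_force: 30.0
```

Request:
play_rows:
  rows:
    - [[0.15, -0.01, 0], [0, 0, 0]]
    - [[0.15, -0.01, 0], [0, 0, 0]]
    - [[0.1, -0.01, 0], [0, 0, 0]]
    - [[0, 0, 0], [0, 0, 0]]
    - [[0, 0, 0], [0, 0, 0]]

```text
time: 8.12
tool_pos: [601.9, -11.4, 51.6]
tcp_rot: [-3.138, -0.0, 1.486]
contact_force: [-5.2, 3.0, 4.1]
grip_width: 12.3
finger_force: 3.0
```

Request:
play_rows:
  rows:
    - [[0, 0, 0], [0, 0, 0]]
    - [[0, 0, 0], [0, 0, 0]]
    - [[0, 0, 0], [0, 0, 0]]
    - [[0, 0, 0], [0, 0, 0]]

```text
time: 8.62
tool_pos: [601.9, -11.7, 51.4]
tcp_rot: [-3.138, -0.0, 1.486]
contact_force: [-3.7, 3.8, 4.0]
grip_width: 11.9
finger_force: 30.0
```

Request:
play_rows:
  rows:
    - [[0.1, -0.01, 0], [0, 0, 0]]
    - [[0, 0, 0], [0, 0, 0]]
    - [[0, 0, 0], [0, 0, 0]]

```text
time: 9.0
tool_pos: [602.0, -11.7, 51.3]
tcp_rot: [-3.131, -0.0, 1.486]
contact_force: [-14.7, 4.6, 11.9]
grip_width: 11.8
finger_force: 30.0
```

Cover is at its stop (-15 N, no more motion). I release, rise and look.

Request:
play_rows:
  rows:
    - [[-0.1, 0.01, 0], [0, 0, 0]]
    - [[0, 0, 0], [0, 0, 0]]
    - [[0, 0, 0], [0, 0, 0]]

```text
time: 9.38
tool_pos: [601.9, -11.7, 51.4]
tcp_rot: [-3.138, -0.0, 1.486]
contact_force: [-6.6, 3.5, 4.9]
grip_width: 11.8
finger_force: 30.0
```

Request:
play_rows:
  rows:
    - [[0, 0, 0], [0, 0, 0]]
    - [[0, 0, 0], [0, 0, 0]]
    - [[0, 0, 0], [0, 0, 0]]
    - [[0, 0, 1], [0, 0, 0]]
    - [[0, 0, 1], [0, 0, 0]]
    - [[-1, -1, 1], [0, 0, 0]]
    - [[-1, -1, 1], [0, 0, 0]]
    - [[-1, -1, 1], [0, 0, 0]]
    - [[-0.4, -0.3, 1], [0, 0, 0]]
    - [[0, 0, 1], [0, 0, 0]]
    - [[0, 0, 1], [0, 0, 0]]
    - [[0, 0, 0.5], [0, 0, 0]]
  hand: 0.2

```text
time: 10.88
tool_pos: [502.0, -111.4, 308.7]
tcp_rot: [3.139, 0.001, 1.485]
contact_force: [-0.0, 0.4, -0.4]
grip_width: 55.0
finger_force: 0.0
```

Request:
play_rows:
  rows:
    - [[0, 0, 0], [0, 0, 0]]
    - [[0, 0, 0], [0, 0, 0]]

```text
time: 11.12
tool_pos: [501.3, -110.9, 305.9]
tcp_rot: [-3.14, -0.0, 1.485]
contact_force: [0.1, 0.7, -0.4]
grip_width: 55.2
finger_force: 0.0
```

```bash
python3 w.py w3 box box_in cover_grip fresh1 spent1
```

```text
11.1 [ 501. -111.  306.] [-3.14  -0.     1.485] camera at [507. -40. 450.] [-0.37  0.28  1.43 -0.    1.43 -0.28]
box 0.93 [ 89. 336.] [533.5  -8.4   0. ]
box 0.5 [221. 491.] [ 755.4 -217.1    0. ]
box_in 0.84 [ 90. 335.] [531.8  -9.    4. ]
cover_grip 0.87 [ 83. 391.] [596.9 -10.4  49. ]
cover_grip 0.61 [324. 340.] [ 513.6 -342.2   49. ]
fresh1 0.86 [ 22. 336.] [538.3  70.6  12. ]
fresh1 0.8 [328. 292.] [ 435.5 -370.5   12. ]
fresh1 0.62 [285. 338.] [ 516.  -297.6   12. ]
fresh1 0.61 [320. 341.] [ 516.4 -362.7   12. ]
fresh1 0.61 [241. 340.] [ 525.  -223.9   12. ]
spent1 0.94 [ 66. 333.] [530.9  19.5  12. ]
spent1 0.82 [108. 330.] [523.4 -32.4  12. ]
```

View pics/w3.png

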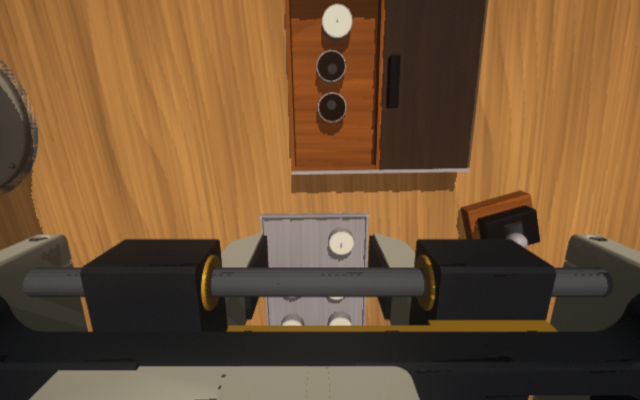

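The compartment is now open: spents at (66,332) and (107,332), fresh at (22,337), and the cover parked. Now I refine the centres with masks.

```bash
cat > m.py <<'E'
from h import *
import sys
def cents(q,cam_="wrist",pm=.3):
    o=get_obs(); c=capture(cam_); out=[]
    for d in trace(q,cam_):
        if d["p"]<pm: continue
        m=d["mask"].astype(np.uint8); k=cv2.findNonZero(m)
        if k is None or len(k)<20: continue
        (x,y),r=cv2.minEnclosingCircle(k)
        mm=cv2.moments(m,True); cy,cx=mm["m01"]/mm["m00"],mm["m10"]/mm["m00"]
        print(q,round(d["p"],2),"px",round(cy),round(cx),"n",len(k),"r",round(r,1),"world",np.round(px(c,(cy,cx),16,o),1))
    return c,o
if __name__=="__main__":
    for q in sys.argv[1:]: cents(q)
E
python3 m.py fresh1 spent1
python3 - <<'E'
from h import *
o=get_obs();c=capture("wrist")
for at,z in [((171,291),31),((170,469),31),((55,392),49),((108,392),49),((107,332),20),((66,331),20)]: print(at,np.round(px(c,at,z,o),1))
E
```

```text
fresh1 0.96 px 22 336 n 897 r 18.5 world [539.3  69.5  16. ]
fresh1 0.8 px 240 340 n 569 r 13.8 world [ 524.9 -221.6   16. ]
fresh1 0.7 px 318 339 n 282 r 11.4 world [ 513.7 -355.6   16. ]
fresh1 0.54 px 320 292 n 227 r 11.0 world [ 438.7 -352.    16. ]
spent1 0.65 px 66 330 n 757 r 16.4 world [527.4  19.5  16. ]
spent1 0.56 px 107 331 n 667 r 14.8 world [524.9 -30.6  16. ]
(171, 291) [ 464.7 -109.6   31. ]
(170, 469) [ 704.7 -128.7   31. ]
(55, 392) [600.   20.5  49. ]
(108, 392) [598.6 -39.4  49. ]
(107, 332) [526.6 -31.4  20. ]
(66, 331) [529.   18.6  20. ]
```

Request:
play_rows:
  rows:
    - [[0.4, 0.9, -1], [0, 0, 0]]
    - [[0.45, 0.9, -1], [0, 0, 0]]
    - [[0, 0.87, -1], [0, 0, 0]]
    - [[0, 0, -1], [0, 0, 0]]
    - [[0, 0, -1], [0, 0, 0]]
    - [[0, 0, -1], [0, 0, 0]]
    - [[0, 0, -1], [0, 0, 0]]
    - [[0, 0, -1], [0, 0, 0]]
    - [[0, 0, 0], [0, 0, 0]]
    - [[0, 0, -0.5], [0, 0, 0]]
    - [[0, 0, -0.5], [0, 0, 0]]
    - [[0, 0, 0], [0, 0, 0]]
  hand: 0.08

```text
time: 13.18
tool_pos: [526.4, -30.7, 35.8]
tcp_rot: [-3.14, -0.0, 1.486]
contact_force: [0.3, -0.8, 0.5]
grip_width: 49.6
finger_force: 0.0
```

Request:
play_rows:
  rows:
    - [[0, 0, -0.4], [0, 0, 0]]
    - [[0, 0, 0], [0, 0, 0]]

```text
time: 13.42
tool_pos: [526.6, -30.7, 24.0]
tcp_rot: [-3.14, -0.0, 1.486]
contact_force: [-0.4, -0.3, -0.3]
grip_width: 49.2
finger_force: 0.0
```

Request:
play_rows:
  rows:
    - [[0, 0, 0], [0, 0, 0]]
    - [[0, 0, 0], [0, 0, 0]]
    - [[0, 0, 0], [0, 0, 0]]
    - [[0, 0, 0], [0, 0, 0]]
    - [[0, 0, 0.3], [0, 0, 0]]
    - [[0, 0, 1], [0, 0, 0]]
    - [[0, 0, 1], [0, 0, 0]]
    - [[0, 0, 1], [0, 0, 0]]
  hand: -1

```text
time: 14.42
tool_pos: [527.0, -30.8, 125.3]
tcp_rot: [3.141, 0.0, 1.486]
contact_force: [0.6, -0.1, -0.3]
grip_width: 37.0
finger_force: 30.0
```

Request:
play_rows:
  rows:
    - [[0, 0.6, 0], [0, 0, 0]]
    - [[-0.2, 1, 0], [0, 0, 0]]
    - [[-0.2, 1, 0], [0, 0, 0]]
    - [[-0.2, 1, 0], [0, 0, 0]]
    - [[-0.2, 1, 0], [0, 0, 0]]
    - [[-0.2, 1, 0], [0, 0, 0]]
    - [[-0.2, 1, 0], [0, 0, 0]]
    - [[-0.2, 1, 0], [0, 0, 0]]
    - [[-0.03, 1, 0], [0, 0, 0]]
    - [[0, 1, 0], [0, 0, 0]]
    - [[0, 1, 0], [0, 0, 0]]
    - [[0, 0, 0], [0, 0, 0]]

```text
time: 15.92
tool_pos: [482.9, 289.3, 122.7]
tcp_rot: [-3.14, 0.0, 1.489]
contact_force: [-0.2, -0.6, -0.1]
grip_width: 36.8
finger_force: 30.0
```

```bash
python3 w.py w4 bowl; python3 - <<'E'
from h import *
c=capture("side");save(c,"s4")
for cn in ("side",):
  for q,z in (("bowl",0),):
    for d in pinpoint(q,cn): print(q,d["p"],np.round(px(c,d["at"],z)))
c=capture("top")
for q in ("bowl",):
    for d in trace(q,"top"):
        k=cv2.findNonZero(d["mask"].astype(np.uint8)); (x,y),r=cv2.minEnclosingCircle(k); print(d["p"],x,y,r,px(c,(y,x),50))
E
```

```text
15.9 [483. 289. 123.] [-3.14   0.     1.489] camera at [489. 360. 267.] [0.4  0.53 1.58 0.   1.04 0.49]
bowl 0.94 [192. 316.] [481.3 295.6   0. ]
bowl 0.88 [479. 299.   0.]
bowl 0.48 [537. 406.   0.]
0.71 232.0 211.0 21.213302612304688 [493.47987142 259.76981581  50.        ]
```

View pics/s4.png

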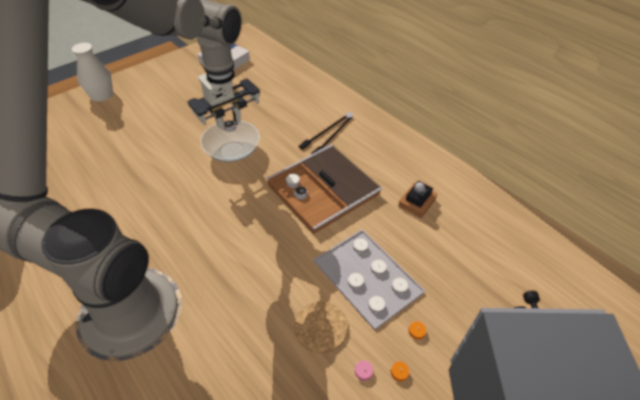

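The spent tealight is held above the bowl, whose centre is about (480,297); the side view confirms it. Lower and release.

Request:
play_rows:
  rows:
    - [[-0.1, 0, -0.6], [0, 0, 0]]
    - [[0, 0, -0.9], [0, 0, 0]]
    - [[0, 0, -0.9], [0, 0, 0]]
    - [[0, 0, 0], [0, 0, 0]]

```text
time: 16.73
tool_pos: [480.0, 286.0, 50.1]
tcp_rot: [-3.138, 0.002, 1.485]
contact_force: [0.1, 0.2, 0.5]
grip_width: 37.0
finger_force: 30.0
```

Request:
play_rows:
  rows:
    - [[0, 0, 0], [0, 0, 0]]
    - [[0, 0, 0], [0, 0, 0]]
    - [[0, 0, 0], [0, 0, 0]]
    - [[0, 0, 0.5], [0, 0, 0]]
    - [[0, 0, 1], [0, 0, 0]]
    - [[0, 0, 1], [0, 0, 0]]
    - [[0.2, -1, 0.5], [0, 0, 0]]
    - [[0.2, -1, 0], [0, 0, 0]]
    - [[0.2, -1, 0], [0, 0, 0]]
    - [[0.2, -1, 0], [0, 0, 0]]
    - [[0.2, -1, 0], [0, 0, 0]]
    - [[0.2, -1, 0], [0, 0, 0]]
  hand: 0.08

```text
time: 18.23
tool_pos: [517.6, 106.3, 143.1]
tcp_rot: [3.14, -0.0, 1.486]
contact_force: [-0.2, -0.1, -0.3]
grip_width: 49.2
finger_force: 0.0
```

Request:
play_rows:
  rows:
    - [[0.2, -1, 0], [0, 0, 0]]
    - [[0.2, -1, 0], [0, 0, 0]]
    - [[0, -0.9, 0], [0, 0, 0]]
    - [[0, 0, 0], [0, 0, 0]]

```text
time: 18.73
tool_pos: [529.5, 18.7, 142.9]
tcp_rot: [3.14, 0.0, 1.483]
contact_force: [-1.1, -0.4, 0.7]
grip_width: 49.6
finger_force: 0.0
```

Request:
play_rows:
  rows:
    - [[0, 0, -0.9], [0, 0, 0]]
    - [[0, 0, -1], [0, 0, 0]]
    - [[0, 0, -1], [0, 0, 0]]
    - [[0, 0, -0.6], [0, 0, 0]]
    - [[0, 0, -0.45], [0, 0, 0]]
    - [[0, 0, 0], [0, 0, 0]]
    - [[0, 0, 0], [0, 0, 0]]

```text
time: 19.6
tool_pos: [529.8, 20.4, 24.0]
tcp_rot: [3.14, -0.0, 1.486]
contact_force: [0.5, 0.6, 0.3]
grip_width: 49.6
finger_force: 0.0
```

Request:
play_rows:
  rows:
    - [[0, 0, 0], [0, 0, 0]]
    - [[0, 0, 0], [0, 0, 0]]
    - [[0, 0, 0], [0, 0, 0]]
    - [[0, 0, 0], [0, 0, 0]]
    - [[0, 0, 0.3], [0, 0, 0]]
    - [[0, 0, 1], [0, 0, 0]]
    - [[0, 0, 1], [0, 0, 0]]
    - [[0, 0, 1], [0, 0, 0]]
    - [[-0.2, 0.6, 0.2], [0, 0, 0]]
    - [[-0.2, 1, 0], [0, 0, 0]]
    - [[-0.2, 1, 0], [0, 0, 0]]
    - [[-0.2, 1, 0], [0, 0, 0]]
  hand: -1

```text
time: 21.1
tool_pos: [503.6, 129.9, 127.2]
tcp_rot: [-3.139, 0.0, 1.486]
contact_force: [-1.0, 0.4, -0.1]
grip_width: 36.9
finger_force: 30.0
```

Request:
play_rows:
  rows:
    - [[-0.2, 1, 0], [0, 0, 0]]
    - [[-0.2, 1, 0], [0, 0, 0]]
    - [[-0.2, 1, 0], [0, 0, 0]]
    - [[-0.2, 1, 0], [0, 0, 0]]
    - [[0, 1, 0], [0, 0, 0]]
    - [[0, 0.8, 0], [0, 0, 0]]
    - [[0, 0, -0.6], [0, 0, 0]]
    - [[0, 0, -0.9], [0, 0, 0]]
    - [[0, 0, -0.7], [0, 0, 0]]
    - [[0, 0, 0], [0, 0, 0]]

```text
time: 22.35
tool_pos: [478.7, 302.1, 59.9]
tcp_rot: [-3.137, 0.003, 1.486]
contact_force: [0.4, 0.4, -0.7]
grip_width: 36.9
finger_force: 30.0
```

Request:
play_rows:
  rows:
    - [[0, 0, 0], [0, 0, 0]]
    - [[0, 0, 0], [0, 0, 0]]
    - [[0, 0, 0], [0, 0, 0]]
    - [[0, 0, 0.5], [0, 0, 0]]
    - [[0, 0, 1], [0, 0, 0]]
    - [[0, 0, 1], [0, 0, 0]]
    - [[0, -0.5, 1], [0, 0, 0]]
    - [[0, -1, 1], [0, 0, 0]]
    - [[0, -1, 1], [0, 0, 0]]
    - [[0, -1, 1], [0, 0, 0]]
    - [[0, -1, 1], [0, 0, 0]]
    - [[0, -1, 0], [0, 0, 0]]
  hand: 0.08

```text
time: 23.85
tool_pos: [482.1, 136.3, 291.2]
tcp_rot: [3.135, -0.001, 1.486]
contact_force: [0.3, 0.3, -0.9]
grip_width: 49.2
finger_force: 0.0
```

Request:
play_rows:
  rows:
    - [[0, -1, 0], [0, 0, 0]]
    - [[0, -1, 0], [0, 0, 0]]
    - [[0, -1, 0], [0, 0, 0]]
    - [[0, -1, 0], [0, 0, 0]]
    - [[0, -1, 0], [0, 0, 0]]
    - [[0, -1, 0], [0, 0, 0]]
    - [[0, -1, 0], [0, 0, 0]]
    - [[0, -1, 0], [0, 0, 0]]
    - [[0, -1, 0], [0, 0, 0]]
    - [[0, -1, 0], [0, 0, 0]]
    - [[0, -1, 0], [0, 0, 0]]
    - [[0, -1, 0], [0, 0, 0]]

```text
time: 25.35
tool_pos: [481.0, -223.8, 288.6]
tcp_rot: [3.14, 0.001, 1.485]
contact_force: [0.3, 0.5, 0.0]
grip_width: 49.5
finger_force: 0.0
```

Request:
play_rows:
  rows:
    - [[0, -1, 0], [0, 0, 0]]
    - [[0, -1, 0], [0, 0, 0]]
    - [[0, 0, 0], [0, 0, 0]]
    - [[0, 0, 0], [0, 0, 0]]

```text
time: 25.85
tool_pos: [481.1, -282.3, 287.9]
tcp_rot: [3.141, -0.0, 1.485]
contact_force: [0.5, 1.6, 0.0]
grip_width: 49.2
finger_force: 0.0
```

```bash
python3 w.py w5 tray; python3 m.py fresh1 spent1
```

```text
25.9 [ 481. -282.  288.] [ 3.141 -0.     1.485] camera at [ 487. -211.  432.] [-0.67  0.37  1.35  0.    1.42 -0.58]
tray 0.94 [178. 319.] [ 480.9 -296.5    0. ]
fresh1 0.96 px 178 291 n 676 r 15.1 world [ 443.7 -289.    16. ]
fresh1 0.96 px 180 342 n 603 r 14.1 world [ 512.9 -298.5   16. ]
fresh1 0.92 px 231 292 n 581 r 14.0 world [ 436.5 -364.8   16. ]
fresh1 0.9 px 227 346 n 632 r 14.5 world [ 513.5 -365.8   16. ]
fresh1 0.87 px 122 348 n 651 r 14.7 world [ 525.1 -222.8   16. ]
fresh1 0.58 px 317 262 n 128 r 9.3 world [ 375.9 -501.    16. ]
fresh1 0.56 px 299 315 n 215 r 12.0 world [ 460.2 -477.6   16. ]
```

View pics/w5.png

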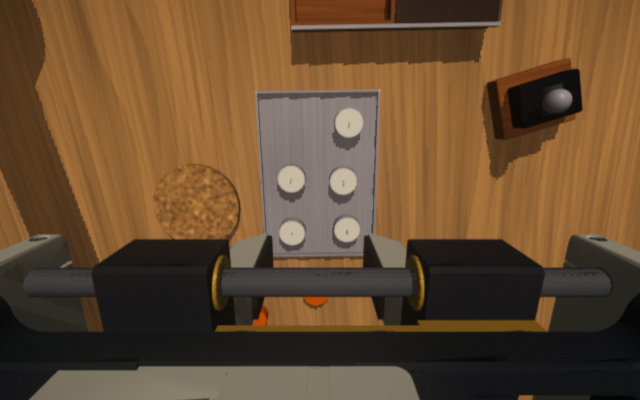

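The tray view shows five fresh tealights: (348,122), (291,178), (343,180), (292,232) and (346,229). No spents are on the tray. I pick the middle right one at (513,-298).

Request:
play_rows:
  rows:
    - [[0.5, -0.3, -1], [0, 0, 0]]
    - [[0.6, -0.25, -1], [0, 0, 0]]
    - [[0, 0, -1], [0, 0, 0]]
    - [[0, 0, -1], [0, 0, 0]]
    - [[0, 0, -1], [0, 0, 0]]
    - [[0, 0, -1], [0, 0, 0]]
    - [[0, 0, -1], [0, 0, 0]]
    - [[0, 0, -0.8], [0, 0, 0]]
    - [[0, 0, -0.5], [0, 0, 0]]
    - [[0, 0, -0.4], [0, 0, 0]]
    - [[0, 0, 0], [0, 0, 0]]
    - [[0, 0, 0], [0, 0, 0]]

```text
time: 27.65
tool_pos: [514.7, -299.6, 27.0]
tcp_rot: [3.14, 0.001, 1.486]
contact_force: [0.5, -0.3, -0.8]
grip_width: 49.5
finger_force: 0.0
```

Request:
play_rows:
  rows:
    - [[0, 0, 0], [0, 0, 0]]
    - [[0, 0, 0], [0, 0, 0]]
    - [[0, 0, 0], [0, 0, 0]]
    - [[0, 0, 0], [0, 0, 0]]
    - [[0, 0, 0.3], [0, 0, 0]]
    - [[0, 0, 1], [0, 0, 0]]
    - [[0, 0, 1], [0, 0, 0]]
    - [[0, 0, 0], [0, 0, 0]]
  hand: -1

```text
time: 28.65
tool_pos: [515.3, -300.2, 97.8]
tcp_rot: [3.137, 0.003, 1.486]
contact_force: [0.1, 0.1, -0.5]
grip_width: 36.5
finger_force: 30.0
```

Request:
play_rows:
  rows:
    - [[0.1, 0.67, 0], [0, 0, 0]]
    - [[0.1, 1, 0], [0, 0, 0]]
    - [[0.1, 1, 0], [0, 0, 0]]
    - [[0.1, 1, 0], [0, 0, 0]]
    - [[0.1, 1, 0], [0, 0, 0]]
    - [[0.1, 1, 0], [0, 0, 0]]
    - [[0.05, 1, 0], [0, 0, 0]]
    - [[0, 1, 0], [0, 0, 0]]
    - [[0, 1, 0], [0, 0, 0]]
    - [[0, 1, 0], [0, 0, 0]]
    - [[0, 1, 0], [0, 0, 0]]
    - [[0, 0, 0], [0, 0, 0]]

```text
time: 30.15
tool_pos: [532.1, 23.6, 94.0]
tcp_rot: [-3.139, -0.0, 1.489]
contact_force: [-0.0, -0.3, -0.4]
grip_width: 36.8
finger_force: 30.0
```

Request:
play_rows:
  rows:
    - [[0, 0, -0.8], [0, 0, 0]]
    - [[0, 0, -0.8], [0, 0, 0]]
    - [[0, 0, -0.5], [0, 0, 0]]
    - [[0, 0, -0.2], [0, 0, 0]]
    - [[0, 0, 0], [0, 0, 0]]
    - [[0, 0, 0], [0, 0, 0]]

```text
time: 30.9
tool_pos: [534.0, 20.6, 26.6]
tcp_rot: [3.141, 0.0, 1.485]
contact_force: [-0.6, 0.1, -0.7]
grip_width: 36.6
finger_force: 30.0
```

Request:
play_rows:
  rows:
    - [[0, 0, 0], [0, 0, 0]]
    - [[0, 0, 0], [0, 0, 0]]
    - [[0, 0, 0], [0, 0, 0]]
    - [[0, 0, 0.3], [0, 0, 0]]
    - [[0, 0, 1], [0, 0, 0]]
    - [[0, 0, 1], [0, 0, 0]]
    - [[0, -0.5, 0.5], [0, 0, 0]]
    - [[0, -1, 0], [0, 0, 0]]
    - [[0, -1, 0], [0, 0, 0]]
    - [[0, -1, 0], [0, 0, 0]]
    - [[-0.1, -1, 0], [0, 0, 0]]
    - [[-0.17, -1, 0], [0, 0, 0]]
  hand: 0.06

```text
time: 32.4
tool_pos: [525.0, -146.1, 110.0]
tcp_rot: [-3.141, 0.0, 1.485]
contact_force: [-0.3, 0.1, 0.0]
grip_width: 49.0
finger_force: 0.0
```

Request:
play_rows:
  rows:
    - [[0, -1, 0], [0, 0, 0]]
    - [[0, -1, 0], [0, 0, 0]]
    - [[0, -0.63, 0], [0, 0, 0]]
    - [[0, 0, -0.7], [0, 0, 0]]
    - [[0, 0, -0.8], [0, 0, 0]]
    - [[0, 0, -0.6], [0, 0, 0]]
    - [[0, 0, -0.4], [0, 0, 0]]
    - [[0, 0, 0], [0, 0, 0]]
    - [[0, 0, 0], [0, 0, 0]]

```text
time: 33.52
tool_pos: [526.0, -223.4, 35.9]
tcp_rot: [3.141, 0.0, 1.486]
contact_force: [0.9, 0.1, -1.0]
grip_width: 48.2
finger_force: 0.0
```

Request:
play_rows:
  rows:
    - [[0, 0, -0.3], [0, 0, 0]]
    - [[0, 0, 0], [0, 0, 0]]

```text
time: 33.78
tool_pos: [525.3, -222.9, 25.8]
tcp_rot: [-3.141, -0.0, 1.486]
contact_force: [0.5, -0.3, -0.2]
grip_width: 48.4
finger_force: 0.0
```

Request:
play_rows:
  rows:
    - [[0, 0, 0], [0, 0, 0]]
    - [[0, 0, 0], [0, 0, 0]]
    - [[0, 0, 0], [0, 0, 0]]
    - [[0, 0, 0], [0, 0, 0]]
    - [[0, 0, 0.3], [0, 0, 0]]
    - [[0, 0, 1], [0, 0, 0]]
    - [[0, 0, 1], [0, 0, 0]]
    - [[0, 0, 0], [0, 0, 0]]
  hand: -1

```text
time: 34.78
tool_pos: [527.0, -223.9, 98.1]
tcp_rot: [3.136, 0.002, 1.486]
contact_force: [0.0, -0.1, -0.4]
grip_width: 36.3
finger_force: 30.0
```

Request:
play_rows:
  rows:
    - [[0.12, 0.7, 0], [0, 0, 0]]
    - [[0, 1, 0], [0, 0, 0]]
    - [[0, 1, 0], [0, 0, 0]]
    - [[0, 1, 0], [0, 0, 0]]
    - [[0, 1, 0], [0, 0, 0]]
    - [[0, 1, 0], [0, 0, 0]]
    - [[0, 0.77, 0], [0, 0, 0]]
    - [[0, 0, -0.3], [0, 0, 0]]
    - [[0, 0, -0.9], [0, 0, 0]]
    - [[0, 0, -0.7], [0, 0, 0]]
    - [[0, 0, -0.4], [0, 0, 0]]
    - [[0, 0, 0], [0, 0, 0]]

```text
time: 36.28
tool_pos: [528.5, -29.1, 25.1]
tcp_rot: [-3.14, -0.0, 1.485]
contact_force: [-1.0, 0.0, -0.7]
grip_width: 36.6
finger_force: 30.0
```

Request:
play_rows:
  rows:
    - [[0, 0, 0], [0, 0, 0]]

```text
time: 36.4
tool_pos: [529.3, -29.2, 26.4]
tcp_rot: [3.141, 0.0, 1.485]
contact_force: [0.4, 0.2, 0.4]
grip_width: 36.8
finger_force: 30.0
```

Request:
play_rows:
  rows:
    - [[0, 0, 0], [0, 0, 0]]
    - [[0, 0, 0], [0, 0, 0]]
    - [[0, 0, 0], [0, 0, 0]]
    - [[0, 0, 0.3], [0, 0, 0]]
    - [[0, 0, 1], [0, 0, 0]]
    - [[0, 0, 1], [0, 0, 0]]
    - [[0, -0.5, 1], [0, 0, 0]]
    - [[-0.3, -1, 1], [0, 0, 0]]
    - [[-0.3, -1, 1], [0, 0, 0]]
    - [[-0.3, -1, 1], [0, 0, 0]]
    - [[-0.3, -1, 0.7], [0, 0, 0]]
    - [[-0.3, -1, 0], [0, 0, 0]]
  hand: 0.06

```text
time: 37.9
tool_pos: [484.5, -195.3, 239.0]
tcp_rot: [3.137, 0.002, 1.486]
contact_force: [0.4, -0.0, -0.9]
grip_width: 48.8
finger_force: 0.0
```

Request:
play_rows:
  rows:
    - [[-0.1, -1, 0], [0, 0, 0]]
    - [[0, -1, 0], [0, 0, 0]]
    - [[0, -0.9, 0], [0, 0, 0]]
    - [[0, 0, 0], [0, 0, 0]]
    - [[0, 0, 0], [0, 0, 0]]

```text
time: 38.52
tool_pos: [481.1, -280.3, 236.5]
tcp_rot: [3.142, -0.0, 1.486]
contact_force: [-0.2, -0.3, -0.2]
grip_width: 48.9
finger_force: 0.0
```

```bash
python3 w.py w6 tray; python3 m.py fresh1
```

```text
38.5 [ 481. -280.  236.] [ 3.142 -0.     1.486] camera at [ 487. -209.  381.] [-0.67  0.4   1.44  0.    1.3  -0.58]
tray 0.67 [186. 318.] [ 479.9 -293.7    0. ]
fresh1 0.94 px 188 288 n 829 r 16.6 world [ 443.9 -289.4   16. ]
fresh1 0.88 px 247 289 n 781 r 16.1 world [ 436.6 -365.2   16. ]
fresh1 0.82 px 243 349 n 747 r 16.2 world [ 512.8 -366.4   16. ]
fresh1 0.7 px 312 315 n 606 r 14.5 world [ 461.3 -461.8   16. ]
```

Request:
play_rows:
  rows:
    - [[-0.6, -0.15, -0.7], [0, 0, 0]]
    - [[-0.6, -0.15, -1], [0, 0, 0]]
    - [[0, 0, -1], [0, 0, 0]]
    - [[0, 0, -1], [0, 0, 0]]
    - [[0, 0, -1], [0, 0, 0]]
    - [[0, 0, -1], [0, 0, 0]]
    - [[0, 0, -0.6], [0, 0, 0]]
    - [[0, 0, -0.4], [0, 0, 0]]
    - [[0, 0, -0.28], [0, 0, 0]]
    - [[0, 0, 0], [0, 0, 0]]
    - [[0, 0, 0], [0, 0, 0]]

```text
time: 40.1
tool_pos: [445.5, -290.3, 27.5]
tcp_rot: [3.141, 0.001, 1.486]
contact_force: [-0.2, -0.5, 0.1]
grip_width: 48.8
finger_force: 0.0
```

Request:
play_rows:
  rows:
    - [[0, 0, 0], [0, 0, 0]]
    - [[0, 0, 0], [0, 0, 0]]
    - [[0, 0, 0], [0, 0, 0]]
    - [[0, 0, 0], [0, 0, 0]]
    - [[0, 0, 0.3], [0, 0, 0]]
    - [[0, 0, 1], [0, 0, 0]]
    - [[0, 0, 1], [0, 0, 0]]
    - [[0, 0, 0], [0, 0, 0]]
  hand: -1

```text
time: 41.1
tool_pos: [446.2, -290.9, 98.2]
tcp_rot: [3.138, 0.003, 1.486]
contact_force: [1.1, 0.6, -0.7]
grip_width: 36.3
finger_force: 30.0
```

Request:
play_rows:
  rows:
    - [[0.3, 0.7, 0], [0, 0, 0]]
    - [[0.4, 1, 0], [0, 0, 0]]
    - [[0.4, 1, 0], [0, 0, 0]]
    - [[0.4, 1, 0], [0, 0, 0]]
    - [[0.4, 1, 0], [0, 0, 0]]
    - [[0.4, 1, 0], [0, 0, 0]]
    - [[0.4, 0.9, 0], [0, 0, 0]]
    - [[0, 0.47, 0], [0, 0, 0]]
    - [[0, 0, 0], [0, 0, 0]]
    - [[0, 0, -0.8], [0, 0, 0]]
    - [[0, 0, -0.8], [0, 0, 0]]
    - [[0, 0, 0], [0, 0, 0]]

```text
time: 42.6
tool_pos: [524.5, -78.6, 46.3]
tcp_rot: [-3.138, -0.001, 1.484]
contact_force: [0.1, -0.2, 0.6]
grip_width: 36.5
finger_force: 30.0
```

Request:
play_rows:
  rows:
    - [[0, 0, -0.4], [0, 0, 0]]
    - [[0, 0, -0.25], [0, 0, 0]]
    - [[0, 0, 0], [0, 0, 0]]
    - [[0, 0, 0], [0, 0, 0]]

```text
time: 43.1
tool_pos: [526.4, -78.0, 28.6]
tcp_rot: [3.141, 0.0, 1.486]
contact_force: [0.0, -0.9, -0.2]
grip_width: 36.3
finger_force: 30.0
```

Request:
play_rows:
  rows:
    - [[0, 0, 0], [0, 0, 0]]
    - [[0, 0, 0], [0, 0, 0]]
    - [[0, 0, 0], [0, 0, 0]]
    - [[0, 0, 0.3], [0, 0, 0]]
    - [[0, 0, 1], [0, 0, 0]]
    - [[0, 0, 1], [0, 0, 0]]
    - [[0, 0, 1], [0, 0, 0]]
    - [[0, -0.7, 1], [0, 0, 0]]
    - [[0, 0, 1], [0, 0, 0]]
    - [[0, 0, 1], [0, 0, 0]]
    - [[0, 0, 1], [0, 0, 0]]
    - [[0, 0, 0], [0, 0, 0]]
  hand: 0.06

```text
time: 44.6
tool_pos: [527.2, -99.2, 250.3]
tcp_rot: [3.136, 0.001, 1.486]
contact_force: [-0.2, 0.7, -0.8]
grip_width: 48.8
finger_force: 0.0
```

Request:
play_rows:
  rows:
    - [[0, 0, 0], [0, 0, 0]]
    - [[0, 0, 0], [0, 0, 0]]

```text
time: 44.85
tool_pos: [525.6, -98.7, 246.2]
tcp_rot: [-3.139, -0.001, 1.486]
contact_force: [0.4, -0.3, -0.6]
grip_width: 48.8
finger_force: 0.0
```

```bash
python3 w.py w7 cover_grip; python3 m.py fresh1 spent1
```

```text
44.9 [526. -99. 246.] [-3.139e+00 -1.000e-03  1.486e+00] camera at [532. -28. 390.] [-0.33  0.36  1.49  0.    1.3  -0.24]
cover_grip 0.76 [ 87. 382.] [599.2  -5.7  49. ]
cover_grip 0.45 [311. 298.] [ 485.4 -261.5   49. ]
fresh1 0.93 px 117 316 n 863 r 17.0 world [528.6 -29.2  16. ]
fresh1 0.73 px 95 377 n 38325 r 147.4 world [599.9 -11.2  16. ]
fresh1 0.71 px 69 316 n 973 r 18.6 world [533.6  21.5  16. ]
fresh1 0.65 px 158 317 n 790 r 15.9 world [525.9 -77.1  16. ]
fresh1 0.58 px 20 318 n 1206 r 21.4 world [539.2  69.7  16. ]
```

View pics/w7.png

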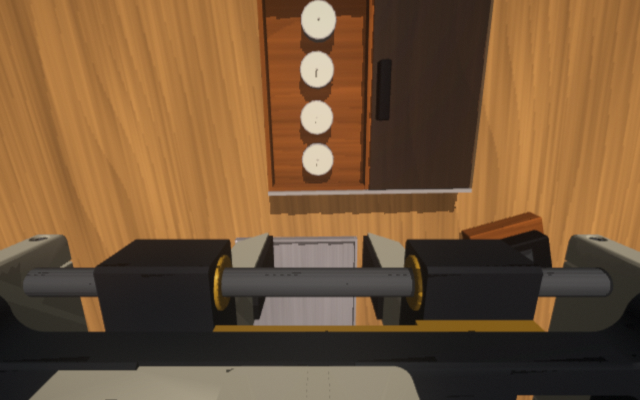

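Four fresh tealights lie flat in a row at columns ~317, rows 20, 69, 117 and 159. Before closing I check the tray and bowl with the fixed cameras.

```bash
python3 - <<'E'
from h import *
t=capture("top")
for q in("fresh1","spent1"):
    for d in pinpoint(q,"top"):
        if d["p"]>.3: print(q,round(d["p"],2),np.round(px(t,d["at"],12)))
s=capture("side")
a=cv2.resize(t["frame"][170:280,190:470],(800,314),interpolation=cv2.INTER_CUBIC)
b=cv2.resize(s["frame"][90:360,180:460],(296,286),interpolation=cv2.INTER_CUBIC)
b2=cv2.resize(s["frame"][110:175,185:280],(418,286),interpolation=cv2.INTER_CUBIC)
im=np.zeros((600,800,3),np.uint8); im[:314]=a; im[314:,:296]=b; im[314:,300:718]=b2
cv2.imwrite("pics/chk.png",im[:,:,::-1])
E
```

```text
fresh1 0.63 [ 501. -363.   12.]
fresh1 0.61 [ 322. -443.   12.]
fresh1 0.49 [ 441. -359.   12.]
fresh1 0.41 [ 348. -495.   12.]
fresh1 0.4 [ 466. -472.   12.]
spent1 0.61 [494. 313.  12.]
spent1 0.48 [475. 295.  12.]
```

View pics/chk.png

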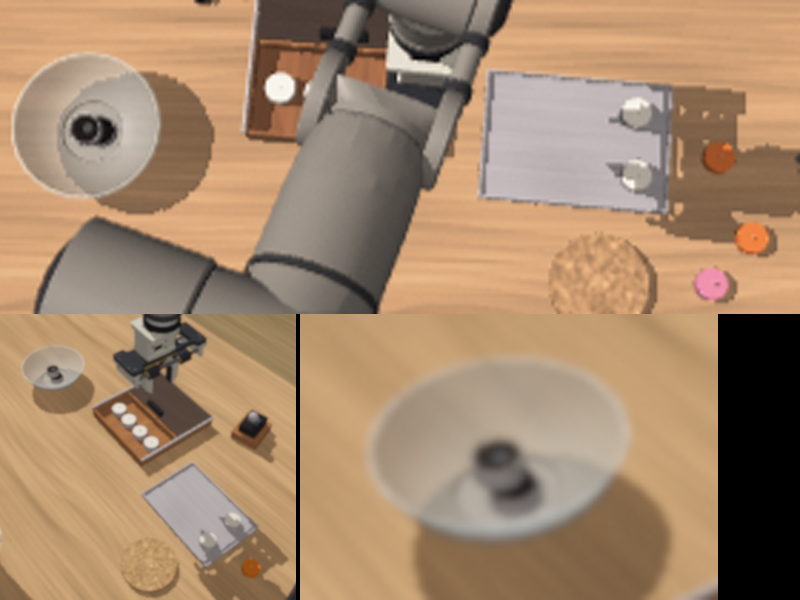

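Both spents are in the bowl and two spares lie on the tray. Now I close the cover.

Request:
play_rows:
  rows:
    - [[0.85, 1, -0.5], [0, 0, 0]]
    - [[0.85, 1, -0.6], [0, 0, 0]]
    - [[0.85, 0.92, -0.6], [0, 0, 0]]
    - [[0, 0, -1], [0, 0, 0]]
    - [[0, 0, -1], [0, 0, 0]]
    - [[0, 0, -1], [0, 0, 0]]
    - [[0, 0, -0.8], [0, 0, 0]]
    - [[0, 0, -0.5], [0, 0, 0]]
    - [[0, 0, -0.35], [0, 0, 0]]
    - [[0, 0, 0], [0, 0, 0]]
    - [[0, 0, 0], [0, 0, 0]]

```text
time: 46.72
tool_pos: [603.3, -11.4, 57.7]
tcp_rot: [3.14, 0.0, 1.486]
contact_force: [0.3, -0.5, -0.2]
grip_width: 48.4
finger_force: 0.0
```

Request:
play_rows:
  rows:
    - [[0, 0, 0], [0, 0, 0]]
    - [[0, 0, 0], [0, 0, 0]]
    - [[0, 0, 0], [0, 0, 0]]
    - [[0, 0, 0], [0, 0, 0]]
    - [[0, 0, 0], [0, 0, 0]]
  hand: -1

```text
time: 47.35
tool_pos: [601.9, -11.2, 56.8]
tcp_rot: [-3.14, 0.0, 1.486]
contact_force: [-4.2, 0.6, 3.5]
grip_width: 11.5
finger_force: 30.0
```

Request:
play_rows:
  rows:
    - [[-0.2, 0.016, 0], [0, 0, 0]]
    - [[-0.4, 0.03, 0], [0, 0, 0]]
    - [[-0.5, 0.04, 0], [0, 0, 0]]
    - [[-0.5, 0.04, 0], [0, 0, 0]]
    - [[-0.5, 0.04, 0], [0, 0, 0]]
    - [[-0.5, 0.04, 0], [0, 0, 0]]
    - [[-0.5, 0.04, 0], [0, 0, 0]]
    - [[-0.4, 0.03, 0], [0, 0, 0]]
    - [[-0.3, 0.02, 0], [0, 0, 0]]
    - [[0, 0, 0], [0, 0, 0]]
    - [[0, 0, 0], [0, 0, 0]]

```text
time: 48.72
tool_pos: [487.5, -3.3, 56.8]
tcp_rot: [-3.141, 0.001, 1.486]
contact_force: [-1.4, -6.0, -0.1]
grip_width: 11.3
finger_force: 30.0
```

Request:
play_rows:
  rows:
    - [[-0.1, 0.01, 0], [0, 0, 0]]
    - [[-0.1, 0.01, 0], [0, 0, 0]]
    - [[-0.05, 0, 0], [0, 0, 0]]
    - [[0, 0, 0], [0, 0, 0]]
    - [[0, 0, 0], [0, 0, 0]]

```text
time: 49.35
tool_pos: [482.0, -2.9, 56.9]
tcp_rot: [3.138, 0.002, 1.486]
contact_force: [4.7, -5.2, -5.5]
grip_width: 11.5
finger_force: 30.0
```

Request:
play_rows:
  rows:
    - [[-0.1, 0.01, 0], [0, 0, 0]]
    - [[0, 0, 0], [0, 0, 0]]
    - [[0, 0, 0], [0, 0, 0]]

```text
time: 49.72
tool_pos: [481.9, -3.0, 57.0]
tcp_rot: [3.132, 0.002, 1.485]
contact_force: [13.4, -5.9, -15.1]
grip_width: 11.4
finger_force: 30.0
```

Request:
play_rows:
  rows:
    - [[0.1, 0, 0], [0, 0, 0]]
    - [[0, 0, 0], [0, 0, 0]]

```text
time: 49.98
tool_pos: [482.0, -2.9, 56.9]
tcp_rot: [3.138, 0.002, 1.486]
contact_force: [4.5, -7.3, -6.1]
grip_width: 11.6
finger_force: 30.0
```

Request:
play_rows:
  rows:
    - [[0, 0, 0], [0, 0, 0]]
    - [[0, 0, 0], [0, 0, 0]]
    - [[0, 0, 0], [0, 0, 0]]
    - [[0, 0, 0.5], [0, 0, 0]]
    - [[0, 0, 1], [0, 0, 0]]
    - [[0, 0, 1], [0, 0, 0]]
    - [[0.5, -0.5, 1], [0, 0, 0]]
    - [[0.5, -1, 1], [0, 0, 0]]
    - [[0, -1, 1], [0, 0, 0]]
    - [[0, -0.5, 1], [0, 0, 0]]
    - [[0, 0, 0], [0, 0, 0]]
    - [[0, 0, 0], [0, 0, 0]]
  hand: 0.06

```text
time: 51.48
tool_pos: [510.6, -91.0, 251.0]
tcp_rot: [-3.14, -0.001, 1.486]
contact_force: [0.5, -0.1, -0.9]
grip_width: 48.7
finger_force: 0.0
```

```bash
python3 w.py w8 cover_grip; python3 - <<'E'
from h import *
t=capture("top")
for d in pinpoint("fresh1","top"):
    if d["p"]>.3: print(round(d["p"],2),np.round(px(t,d["at"],12)))
w=cv2.imread("pics/w8.png")[:220]; 
a=cv2.resize(t["frame"][110:280,190:470],(480,291))[:,:,::-1]
im=np.zeros((520,640,3),np.uint8); im[:220]=w; im[225:516,:480]=a; cv2.imwrite("pics/fin.png",im)
E
```

```text
51.5 [511. -91. 251.] [-3.140e+00 -1.000e-03  1.486e+00] camera at [516. -20. 395.] [-0.32  0.32  1.52  0.    1.3  -0.24]
cover_grip 0.63 [100. 283.] [480.6  -1.8  49. ]
cover_grip 0.3 [101. 332.] [532.5  -6.9  49. ]
0.63 [ 469. -469.   12.]
0.54 [ 352. -500.   12.]
0.52 [ 436. -351.   12.]
0.49 [ 513. -357.   12.]
0.4 [ 307. -454.   12.]
```

View pics/fin.png

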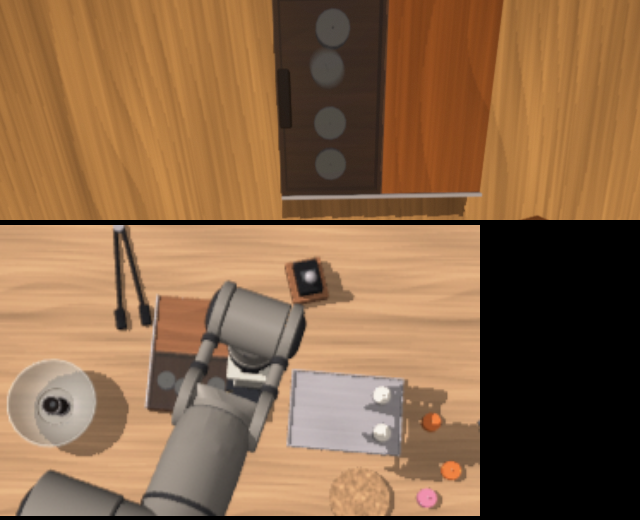

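The second tealight from the top, at (327,67), looks shifted and larger than the rest, so perhaps knocked and tilted. I zoom in.

```bash
python3 - <<'E'
from h import *
w=cv2.imread("pics/w8.png")[0:200,270:400]
w=cv2.convertScaleAbs(w,alpha=2,beta=0)
cv2.imwrite("pics/z.png",cv2.resize(w,(390,600),interpolation=cv2.INTER_CUBIC))
E
```

```text
(no output)
```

View pics/z.png

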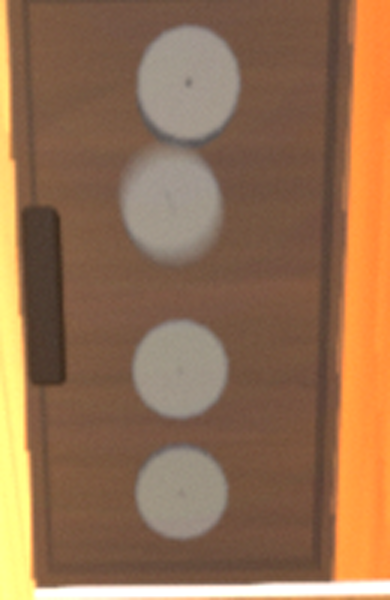

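The blur suggests it was moving, i.e. the knock happening in that frame. I let it settle and look again.

Request:
play_rows:
  rows:
    - [[0, 0, 0], [0, 0, 0]]
    - [[0, 0, 0], [0, 0, 0]]
    - [[0, 0, 0], [0, 0, 0]]
    - [[0, 0, 0], [0, 0, 0]]
    - [[0, 0, 0], [0, 0, 0]]
    - [[0, 0, 0], [0, 0, 0]]

```text
time: 52.42
tool_pos: [511.2, -91.6, 251.9]
tcp_rot: [3.141, 0.0, 1.486]
contact_force: [1.0, -0.2, 0.8]
grip_width: 48.2
finger_force: 0.0
```

```bash
python3 m.py fresh1; python3 - <<'E'
from h import *
w=capture("wrist")["frame"][:,:,::-1][0:200,270:400]
w=cv2.convertScaleAbs(w,alpha=2,beta=0)
cv2.imwrite("pics/z2.png",cv2.resize(w,(390,600),interpolation=cv2.INTER_CUBIC))
E
```

```text
(no output)
```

View pics/z2.png

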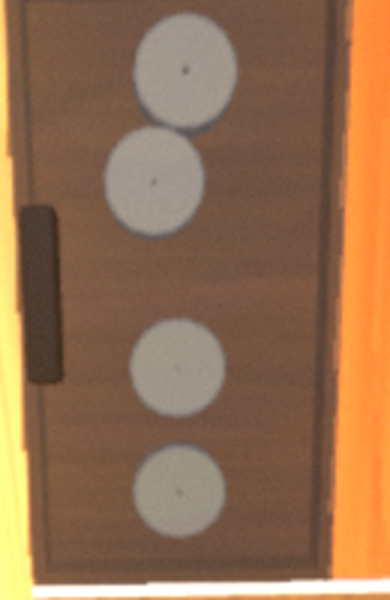

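The knocked tealight has settled: a crisp round outline the same size as its neighbours, touching the first one, flat inside the box. The cover is still shut, so I hand the job in.

```bash
python3 -c "
from h import *
print(bot.close_job())"
```

```text
the job is handed in; nothing more can be done
None
```

The job is handed in: the cover is shut over exactly four fresh tealights lying flat, both spent ones are in the bowl, and the two spare fresh ones are on the tray; one tealight in the box was knocked against its neighbour after closing, but it settled flat.

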